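Set the polarising ring of a card viewer and switch on its lamp

ROBOT

A 7-joint arm with a two-finger parallel gripper is mounted at the origin on the work surface. World frame = base frame: x ahead of the robot, y to its left, z up, the work surface at z = 0. Lengths are in m, angles in rad, forces in N, time in s.
With the tool pointing down it reaches from about 0.425 to 0.925 m from the base axis. Payload 6.8 kg.
Tool frame: the origin (TCP) lies midway between the tips of the shut fingers; the grasp point (between the pads) lies 19 mm behind it; y points along the fingers, z is the direction in which the jaws open and shut, and the axes are right-handed (so a half turn about y gives the same grasp; the last joint's range is limited). The gripper opens to 85 mm and grips with 20 to 120 N. Pads are 22 mm wide; open, the fingers measure 114 mm over their backs; the gripper's body (76 mm by 85 mm) begins 54 mm behind the grasp point. The pads swing forward as they close: fully open they stand 13 mm farther back than shut.
Start: joints at [-1.415, 0.477, 0.022, 1.555, -0.011, 1.109, -0.083], TCP at [0.176, 0.652, 0.202] pointing down, gripper open.
Joint ranges: [-2.96, 2.96], [-0.34, 2.1], [-1.41, 1.46], [0.24, 2.44], [-1.37, 4.51], [0.17, 1.92], [-2.96, 2.96]. Speed limits (rad/s): [2.39, 2.39, 3.14, 3.14, 3.14, 3.14, 3.14].

INTERFACE

Orientations are given as a unit quaternion [w, x, y, z].
In Python, from station import bot gives the robot as it stands. The module is installed in compiled form; this text tells all that it offers.
- The arm moves only by the shell command python3 -m crank 'ROWS' [FORCE]. ROWS is JSON, a list of rows, each an object with "linear": the shift along the tool's x, y, z in m, a list of three; "dr": the turn, a rotation vector about the tool's x, y, z in degrees, a list of three; "hand": the gripper command: -1 is shut, 1 is fully open, values between are in proportion. A call has 1 to 10 rows; each row is the pose to reach, as a shift and turn from the pose commanded when the call began, along the tool's axes at that moment; what a row does not reach only later rows make up. A row lasts 1/12 s, in which the tool goes at most 41.7 mm and 7.16 degrees, less where a joint would pass 70% of its speed; a pose out of reach is approached as far as the arm can. A call with a gripper value outside its range is refused whole. The fingers move at their own pace and stop on an object; FORCE is the grip in N (left out, the last holds). Time passes only in rows, so rows that repeat a pose let the fingers close. It gives the time, the measured TCP pose, the force and the opening at its end, in the units of the state.
- bot.get_obs(): the state, without advancing time (a new reading comes with each control period).
- bot.read_camera(name): name is "scene" or "top" or "wrist"; returns the picture (400x640x3 uint8, blue, green, red); there is no depth.
- bot.camera_params(name): a dict with "K" (3x3 intrinsics, pixels), "R" (3x3) and "t" (3): a world point X has camera coordinates R X + t; the wrist camera has in their place "hand_eye" (4x4, takes a point from camera to tool coordinates, whose origin is the TCP and whose axes are the tool frame's). Camera axes: x right, y down, z forward; pixel columns grow to the right and rows downward; lengths in m; the calibration is good to about 2 mm. The wrist camera is an equidistant fisheye: a pixel r from the principal point sees the ray r / f radians off the axis. A picture is of the moment at which its call begins: read the wrist's pose just before it. camera_params takes no time and is no camera call.
- bot.hand_in(): hands the job in, once; it reports no verdict.
Trained networks look in the newest picture that a camera, given by its name, has taken for a name from the list of things; names that differ only in an ending like _2 or _b are one class to them, and where a whole thing is asked for, a point or a joint stands for the part that bears it (a point fixed in the world has none). Each returns a list of dicts, best first, with "score" (0 to 1); they miss things now and then, are a little off and sometimes report something else, mostly with a low value. They report only what shows in the picture. A call takes as long as a camera call.
- bot.search_frame(camera, target): "extent" ([left, top, right, bottom] in pixels, round what is visible of it).
- bot.cut_out(camera, target): "pixels" (400x640 bool, what is visible of it) and "extent" ([left, top, right, bottom] in pixels, round what is visible of it).
- bot.place_of(camera, target): "xy" ([column, row] in pixels: a listed point, or the origin of a listed thing).
The state is a dict: "t": time; "q": joint angles; "joint_vel": joint speeds; "joint_torque": joint torques, N m; "eef_pos": TCP position; "tool_rot": TCP orientation; "contact_force": force on the tool from outside, world axes, zero at the start; "torque": the same for the moment, N m; "gripper_width": opening from 0.0 (shut) to 1.0 (fully open).
Only numpy, scipy, OpenCV 4.12 (cv2) and the standard library are available. Lean on these libraries where they do the work, as an engineer would, in place of code of your own. Each camera call takes 0.05 s, during which the arm holds its last target. There are 200 camera calls.

TASK

Get the polarised-light card viewer ready: with a fingertip, push the upright lever post around until the ring's pointer lines up with the little steel rider clip on the scale, then press the lamp button all the way down and let it come back up. Leave the lever at the rider, do not move the rider along the scale or shift the viewer, do not press the button before the lever is set, and leave the loupe, the phone and the pack of cards where they are.

Things in the scene. Friction and masses are not known exactly. Their poses are not given: they have to be found in the camera images.
- viewer: Card viewer, 2 kg, loose on the table: black round base 270 mm across, 12 mm thick; aluminium filter ring in its middle, 140 mm across, highest part there (a small card) 39 mm above the table. Origin: centre of the underside, on the ring's axis. z up; x points from the axis to the middle of the white scale (80 degrees either way, a tick each 10, a long one each 30). Lamp button on the -x side.
- filter_ring (a joint): Angle of the filter ring and its lever about the viewer's z axis, rad, 0 when the lever points along the viewer's x, growing counter-clockwise seen from above; range -1.4 to 1.4. Friction (0.12 N m) keeps it where it is left; a push of about 1.3 N at the post moves it.
- lever_post (a point): Centre of the top of the lever's upright post, an aluminium round post 16 mm across, 95 mm from the ring's axis, that stands free from 30 mm to 86 mm above the table. Its x axis points radially outward along the lever.
- pointer_tip (a point): Tip of the thin pointer, 3 mm wide, at the outer end of the lever, over the scale, 116 mm from the axis and 18 mm above the table; it always lies on the line from the axis through the post. x axis radially outward.
- rider (a joint): Angle of the rider clip about the same axis with the same zero and sense as filter_ring, rad: the ring is set when filter_ring equals rider. The rider is stiff on the scale and must stay put. It always lies counter-clockwise of the lever at the start.
- rider_mark (a point): Centre line of the rider, a steel clip 12 mm wide, 20 mm high and 26 mm long (radially, from 123 to 149 mm from the axis, so it juts out over the rim of the base); the point lies at its inner end, 122 mm from the axis, at the height of its top, 32 mm above the table. x axis radially outward.
- lamp_button (a joint): Travel of the spring lamp button, m: 0 up, 0.006 fully down (about 5 N); it comes back up when released.
- lamp_button_top (a point): Centre of the top of the grey round lamp button, 26 mm across, 105 mm from the ring's axis on the viewer's -x side; it is pressed straight down. Its top is 54 mm above the table (its 46 mm square pedestal and 42 mm collar reach 44 mm).
- loupe: Black round loupe, 42 mm across and 40 mm high, loose; origin at the centre of its underside. Bystander.
- phone: Black phone, 75 x 150 x 8 mm, lying loose; origin at the centre of its underside. Bystander.
- card_pack: Pack of cards, 90 x 65 x 31 mm, loose; origin at the centre of its underside. Bystander.

How it is judged:
On the way, in this order (a step that is already met when the one before it is completed fails the run):
1. the pointer lines up with the rider and the ring is still (angle between the x axis of pointer_tip and the x axis of rider_mark, either way round below 0.065 rad and velocity of joint filter_ring between -0.05 and 0.05 rad/s), for 0.3 s.
2. the lamp button is pressed all the way down with the pointer still at the rider (angle between the x axis of pointer_tip and the x axis of rider_mark, either way round below 0.065 rad and value of joint lamp_button above 0.0048 m), for 0.05 s.
At the end, for the whole second after the job is handed in: The pointer is within 0.065 rad (3.7 degrees) of the rider and still, the lamp button has been pressed and is up again, the viewer stands flat within 10 mm of where it was, the rider within 12 mm, and the loupe, phone and cards lie within 15 mm of where they were (all of step 1 and value of joint lamp_button below 0.0015 m and distance of viewer from where it was at the start of the episode below 0.01 m and angle between viewer's own z axis and vertical below 0.05 rad and distance of rider_mark from where it was at the start of the episode below 0.012 m and distance of each of loupe, phone, card_pack from where it was at the start of the episode below 0.015 m); the robot touches nothing.
It fails at once if the lamp button is pressed while the pointer is not at the rider (value of joint lamp_button above 0.003 m and not (angle between the x axis of pointer_tip and the x axis of rider_mark, either way round below 0.065 rad)).
It fails at once if the viewer is shifted more than 10 mm, lifted or tipped (distance of viewer from where it was at the start of the episode above 0.01 m or height (world z) of viewer above 0.006 m or angle between viewer's own z axis and vertical above 0.06 rad).
It fails at once if the rider is shifted more than 12 mm from where it was (distance of rider_mark from where it was at the start of the episode above 0.012 m).
It fails at once if a bystander is lifted, carried or shifted more than 15 mm (distance of any of loupe, phone, card_pack from where it was at the start of the episode above 0.015 m).
It also fails if it takes over 54 s, if anything falls off the work surface, if the arm or the gripper's body presses on something with over 40 N, if the wrist force passes 120 N, or if a joint passes its speed limit or range.

## Working session

There is one attempt and no reset: what is moved stays moved. The work goes in short steps, Python scripts to look and compute and a shell command to move; the robot and the scene stay as the last step left them, time stands still between calls to the robot, and variables do not carry over. Pictures are saved under pics/ and viewed, about 8 in all and at most 12, crops included, and the job is handed in when it is done.

```bash
mkdir -p pics
cat > h.py <<'E'
import numpy as np,cv2
from station import bot
from scipy.spatial.transform import Rotation as R
def tool():
    o=bot.get_obs(); q=o['tool_rot']; return np.array(o['eef_pos']),R.from_quat([q[1],q[2],q[3],q[0]]).as_matrix()
def ray(cam,uv,pose=None):
    p=bot.camera_params(cam);K=np.array(p['K'])
    a=(uv[0]-K[0,2])/K[0,0];b=(uv[1]-K[1,2])/K[1,1]
    if cam=='wrist':
        th=np.hypot(a,b);d=np.array([a/th*np.sin(th),b/th*np.sin(th),np.cos(th)]) if th>0 else np.array([0,0,1.])
        H=np.array(p['hand_eye']);P,T=pose
        return P+T@H[:3,3],T@H[:3,:3]@d
    Rm=np.array(p['R']);t=np.array(p['t'])
    return -Rm.T@t,Rm.T@np.array([a,b,1.])
def atz(cam,uv,z,pose=None):
    o,d=ray(cam,uv,pose);return o+d*(z-o[2])/d[2]
Z=dict(viewer=0,lever_post=.086,pointer_tip=.018,rider_mark=.032,lamp_button_top=.054,loupe=0,phone=0,card_pack=0)
def look(cam,names,save=None):
    pose=tool();im=bot.read_camera(cam);
    if save: cv2.imwrite(save,im)
    out={}
    for n in names:
        for r in bot.place_of(cam,n)[:2]:
            print(cam,n,round(r['score'],2),np.round(r['xy'],1),np.round(atz(cam,r['xy'],Z[n],pose),4))
E
python3 - <<'E'
from h import *
o=bot.get_obs();print(o['t'],o['eef_pos'],o['gripper_width']);print(tool()[1].round(3))
look('top',list(Z),'pics/top.png');look('scene',list(Z),'pics/scene.png')
print(bot.get_obs()['t'])
a=cv2.imread('pics/top.png');b=cv2.imread('pics/scene.png');cv2.imwrite('pics/a.png',cv2.resize(np.vstack([a,b]),(480,600)))
E
```

```text
0.0 [0.17582613 0.65101601 0.20060752] 1.0047141766021024
[[ 0.965 -0.     0.261]
 [-0.261 -0.002  0.965]
 [ 0.    -1.    -0.002]]
top viewer 0.94 [317.4 206.6] [0.5601 0.0065 0.    ]
top lever_post 0.85 [314.3 168.9] [0.6549 0.0128 0.086 ]
top pointer_tip 0.74 [310.8 170.3] [0.6623 0.0251 0.018 ]
top pointer_tip 0.6 [310.4 168.9] [0.6664 0.0263 0.018 ]
top rider_mark 0.38 [275.  221.6] [0.5162 0.1233 0.032 ]
top lamp_button_top 0.63 [312.3 171.2] [0.6539 0.0194 0.054 ]
top lamp_button_top 0.48 [355.3 218.4] [ 0.5248 -0.0976  0.054 ]
top loupe 0.56 [199.6 256.6] [0.4169 0.3422 0.    ]
top phone 0.85 [444.  224.3] [ 0.5102 -0.3525  0.    ]
top card_pack 0.68 [207.8 170.7] [0.6645 0.3262 0.    ]
top card_pack 0.19 [319.2 205.4] [0.5635 0.0014 0.    ]
scene viewer 0.72 [333.1 209.1] [0.5503 0.001  0.    ]
scene lever_post 0.66 [304.9 222. ] [0.6461 0.0184 0.086 ]
scene pointer_tip 0.91 [297. 245.] [0.6736 0.0202 0.018 ]
scene pointer_tip 0.28 [332.5 209.9] [0.5597 0.0088 0.018 ]
scene rider_mark 0.62 [383.4 229.3] [0.5173 0.1221 0.032 ]
scene lamp_button_top 0.57 [316.5 164. ] [ 0.5192 -0.0887  0.054 ]
scene loupe 0.73 [488.8 276.9] [0.4216 0.3373 0.    ]
scene loupe 0.59 [405.6 356. ] [0.6664 0.3274 0.    ]
scene phone 0.69 [252.6 111.5] [ 0.5064 -0.3553  0.    ]
scene card_pack 0.68 [405.3 357.3] [0.6686 0.3286 0.    ]
scene card_pack 0.54 [486.4 282.3] [0.4348 0.3411 0.    ]
0.9
```

View pics/top.png

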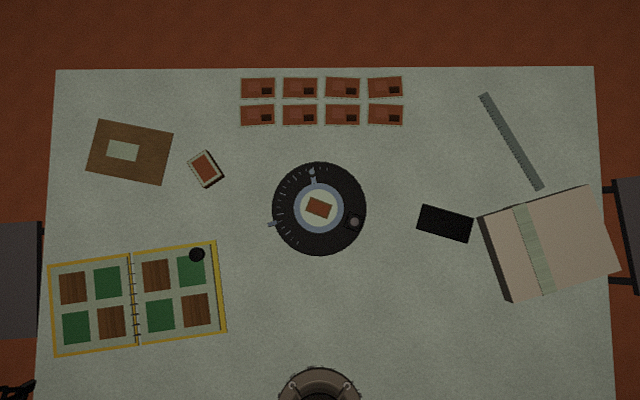

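View pics/scene.png

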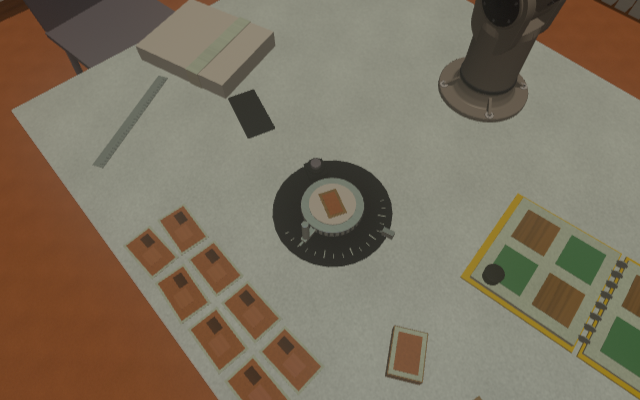

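The top and scene views agree. The viewer centre is near (0.556, 0.004), the lever is at about 8° in world, the rider at about 108°, and the button near (0.522, -0.093). I'll shut the gripper and go to a spot above the viewer, on the -y side of the post.

```bash
python3 -m crank '[{"linear":[0.31,0,-0.295],"dr":[0,0,0],"hand":-1},{"linear":[0.31,0,-0.295],"dr":[0,0,0],"hand":-1},{"linear":[0.31,0,-0.295],"dr":[0,0,0],"hand":-1},{"linear":[0.31,0,-0.295],"dr":[0,0,0],"hand":-1},{"linear":[0.31,0,-0.295],"dr":[0,0,0],"hand":-1},{"linear":[0.31,0,-0.295],"dr":[0,0,0],"hand":-1},{"linear":[0.31,0,-0.295],"dr":[0,0,0],"hand":-1},{"linear":[0.31,0,-0.295],"dr":[0,0,0],"hand":-1},{"linear":[0.31,0,-0.295],"dr":[0,0,0],"hand":-1},{"linear":[0.31,0,-0.295],"dr":[0,0,0],"hand":-1}]'
python3 -m crank '[{"linear":[0.31,0,-0.295],"dr":[0,67,0],"hand":-1},{"linear":[0.31,0,-0.295],"dr":[0,67,0],"hand":-1},{"linear":[0.31,0,-0.295],"dr":[0,67,0],"hand":-1},{"linear":[0.31,0,-0.295],"dr":[0,67,0],"hand":-1},{"linear":[0.31,0,-0.295],"dr":[0,67,0],"hand":-1},{"linear":[0.31,0,-0.295],"dr":[0,67,0],"hand":-1},{"linear":[0.31,0,-0.295],"dr":[0,67,0],"hand":-1},{"linear":[0.31,0,-0.295],"dr":[0,67,0],"hand":-1},{"linear":[0.31,0,-0.295],"dr":[0,67,0],"hand":-1},{"linear":[0.31,0,-0.295],"dr":[0,67,0],"hand":-1}]'
python3 - <<'E'
from h import *
o=bot.get_obs();print(o['t'],o['eef_pos'],o['q'],o['gripper_width']);print(tool()[1].round(3))
look('wrist',['viewer','lever_post','pointer_tip','rider_mark','lamp_button_top'],'pics/w1.png')
E
```

```text
t: 1.73
eef_pos: [0.3933, 0.2939, 0.202]
tool_rot: [0.701, -0.701, 0.093, -0.093]
contact_force: [0.6, -0.2, 0.6]
gripper_width: -0.002
t: 2.57
eef_pos: [0.6099, -0.0619, 0.2018]
tool_rot: [0.532, -0.532, 0.466, -0.466]
contact_force: [0.8, 0.2, -0.4]
gripper_width: 0.003
2.5667 [ 0.6099074  -0.06190914  0.20184138] [-0.42564759  0.41508625  0.56903496  1.74021258 -0.25214337  1.05915083
  0.3611541 ] 0.0031875734702747622
[[ 0.132  0.001  0.991]
 [-0.991  0.     0.132]
 [-0.    -1.     0.001]]
wrist viewer 0.93 [284.  108.3] [0.5547 0.0071 0.    ]
wrist lever_post 0.71 [371.9 112.3] [0.6456 0.018  0.086 ]
wrist pointer_tip 0.59 [376.8 106.2] [0.6615 0.0248 0.018 ]
wrist rider_mark 0.48 [258.5   8.8] [0.5155 0.1195 0.032 ]
wrist lamp_button_top 0.75 [232.7 198. ] [ 0.513  -0.0945  0.054 ]
wrist lamp_button_top 0.46 [241.2 335.5] [ 0.525  -0.3011  0.054 ]
```

View pics/w1.png

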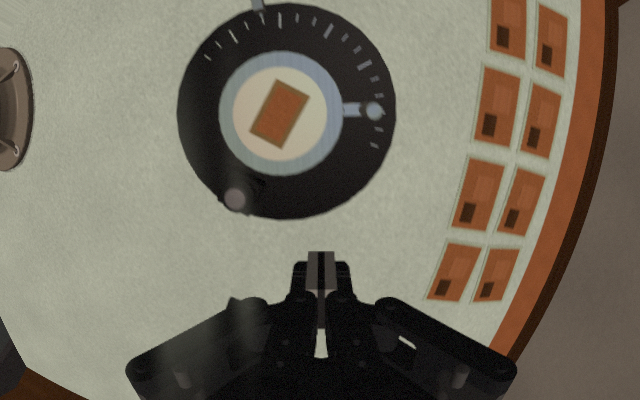

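The wrist view agrees with the other two: post at (372,112) px, rider at (258,9), button at (235,198). The geometry checks out, with post radius 94 mm, rider 122.7 mm and button 104 mm. Next I'll descend behind the post.

```bash
python3 -m crank '[{"linear":[-0.031,0,0.048],"dr":[0,0,0],"hand":-1},{"linear":[-0.031,0,0.048],"dr":[0,0,0],"hand":-1},{"linear":[-0.031,0,0.048],"dr":[0,0,0],"hand":-1},{"linear":[-0.031,0.04,0.048],"dr":[0,0,0],"hand":-1},{"linear":[-0.031,0.08,0.048],"dr":[0,0,0],"hand":-1},{"linear":[-0.031,0.12,0.048],"dr":[0,0,0],"hand":-1},{"linear":[-0.031,0.145,0.048],"dr":[0,0,0],"hand":-1},{"linear":[-0.031,0.145,0.048],"dr":[0,0,0],"hand":-1},{"linear":[-0.031,0.145,0.048],"dr":[0,0,0],"hand":-1}]'
python3 - <<'E'
from h import *
p,T=tool();print(p,T.round(3)); C=np.array([.555,.005])
a=np.degrees(np.arctan2(T[1,2],T[0,2]));print('tool z az',a)
# body-frame arc rows: contact pose at tool az a -> arcs
def pose(al): 
    al=np.radians(al);u=np.array([np.cos(al),np.sin(al)]);t=np.array([-u[1],u[0]]);return C+.095*u-.019*t
for al in list(np.arange(8,110,5)):
    d=np.append(pose(al),p[2])-p; print(al,(T.T@d*1000).round(1),'dr y',round(a-al,1))
E
```

```text
t: 3.62
eef_pos: [0.651, -0.022, 0.0561]
tool_rot: [-0.533, 0.534, -0.465, 0.463]
contact_force: [1.0, 0.3, 0.4]
gripper_width: -0.001
[ 0.65100855 -0.02195364  0.05611802] [[ 0.139 -0.003  0.99 ]
 [-0.99   0.     0.139]
 [-0.001 -1.    -0.003]]
tool z az 7.974901399295377
8 [-21.1   0.    3.7] dr y -0.0
13 [-29.4   0.    5. ] dr y -5.0
18 [-37.8   0.    5.5] dr y -10.0
23 [-46.3   0.    5.3] dr y -15.0
28 [-54.7   0.    4.4] dr y -20.0
33 [-63.    0.    2.8] dr y -25.0
38 [-71.1   0.    0.4] dr y -30.0
43 [-79.    0.1  -2.6] dr y -35.0
48 [-86.6   0.1  -6.4] dr y -40.0
53 [-93.8   0.1 -10.8] dr y -45.0
58 [-1.006e+02  1.000e-01 -1.570e+01] dr y -50.0
63 [-1.07e+02  1.00e-01 -2.13e+01] dr y -55.0
68 [-1.128e+02  1.000e-01 -2.740e+01] dr y -60.0
73 [-118.1    0.2  -34. ] dr y -65.0
78 [-122.8    0.2  -41. ] dr y -70.0
83 [-126.9    0.2  -48.4] dr y -75.0
88 [-130.3    0.2  -56.2] dr y -80.0
93 [-133.     0.3  -64.2] dr y -85.0
98 [-135.     0.3  -72.4] dr y -90.0
103 [-136.3    0.3  -80.7] dr y -95.0
108 [-136.9    0.3  -89.2] dr y -100.0
```

```bash
python3 -m crank '[{"linear":[-0.010,0,0.0025],"dr":[0,0,0],"hand":-1},{"linear":[-0.018,0,0.0035],"dr":[0,0,0],"hand":-1},{"linear":[-0.0211,0,0.0037],"dr":[0,0,0],"hand":-1},{"linear":[-0.0294,0,0.005],"dr":[0,-5,0],"hand":-1},{"linear":[-0.0378,0,0.0055],"dr":[0,-10,0],"hand":-1},{"linear":[-0.0463,0,0.0053],"dr":[0,-15,0],"hand":-1},{"linear":[-0.0547,0,0.0044],"dr":[0,-20,0],"hand":-1},{"linear":[-0.063,0,0.0028],"dr":[0,-25,0],"hand":-1},{"linear":[-0.0711,0,0.0004],"dr":[0,-30,0],"hand":-1},{"linear":[-0.0711,0,0.0004],"dr":[0,-30,0],"hand":-1}]'
cat > m.py <<'E'
from h import *
import sys
p,T=tool(); C=np.array([.555,.005])
a=np.degrees(np.arctan2(T[1,2],T[0,2]));print('t',bot.get_obs()['t'],'p',p.round(4),'tool z az',a,'q7',bot.get_obs()['q'][6])
v=p[:2]-C;print('polar',np.hypot(*v),np.degrees(np.arctan2(v[1],v[0]))+11.3)
for c in ('wrist','top','scene'): look(c,['lever_post','pointer_tip','rider_mark'],f'pics/{sys.argv[1]}_{c}.png')
for al in [float(s) for s in sys.argv[2:]]:
    r=np.radians(al);u=np.array([np.cos(r),np.sin(r)]);t=np.array([-u[1],u[0]])
    d=np.append(C+.095*u-.019*t,p[2])-p; print(al,(T.T@d).round(4),'dr y',round(a-al,1))
E
python3 m.py s1 43 48 53 58 63 68 73 78 83
```

```text
t: 4.45
eef_pos: [0.6432, 0.0506, 0.058]
tool_rot: [0.637, -0.635, 0.308, -0.309]
contact_force: [-0.2, 1.2, 0.2]
gripper_width: -0.002
t 4.45 p [0.6432 0.0506 0.058 ] tool z az 38.2435163604299 q7 0.7135246427205514
polar 0.09926579590039833 38.660520512196626
wrist lever_post 0.86 [296.7 306.8] [0.6488 0.019  0.086 ]
wrist pointer_tip 0.97 [323.  261.8] [0.6664 0.0224 0.018 ]
wrist pointer_tip 0.48 [293.9 303.1] [ 0.6726 -0.0255  0.018 ]
wrist rider_mark 0.76 [228.2  30.9] [0.5124 0.119  0.032 ]
wrist rider_mark 0.61 [ 95.6 268.8] [ 0.5066 -0.117   0.032 ]
top lever_post 0.75 [314.8 167.6] [0.6584 0.0114 0.086 ]
top pointer_tip 0.61 [311.5 169.2] [0.6655 0.0231 0.018 ]
scene lever_post 0.86 [303.1 222.9] [0.6501 0.0175 0.086 ]
scene pointer_tip 0.59 [297.7 245.6] [0.6734 0.0222 0.018 ]
scene pointer_tip 0.58 [381.3 228.8] [0.5136 0.1145 0.018 ]
scene rider_mark 0.41 [382.9 227.5] [0.515  0.1184 0.032 ]
43.0 [-0.0077  0.     -0.0012] dr y -4.8
48.0 [-0.0161  0.     -0.0006] dr y -9.8
53.0 [-0.0246  0.     -0.0008] dr y -14.8
58.0 [-0.033   0.     -0.0016] dr y -19.8
63.0 [-0.0413  0.     -0.0033] dr y -24.8
68.0 [-0.0494  0.     -0.0056] dr y -29.8
73.0 [-0.0573  0.     -0.0086] dr y -34.8
78.0 [-0.0649  0.     -0.0123] dr y -39.8
83.0 [-0.0721  0.     -0.0166] dr y -44.8
```

View pics/s1_wrist.png

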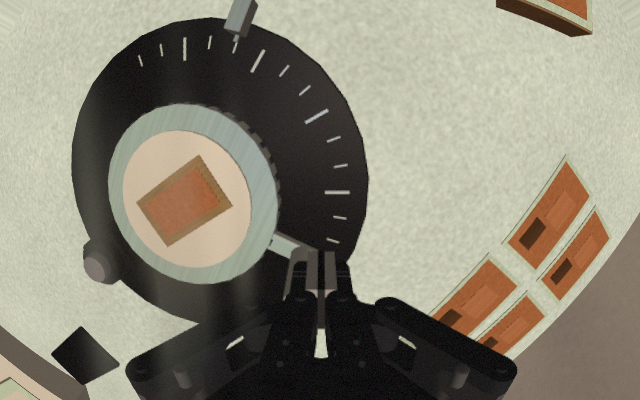

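Run:
```python
import cv2,numpy as np
a=cv2.imread('pics/s1_scene.png')[130:290,230:430];b=cv2.imread('pics/s1_top.png')[150:270,260:380]
cv2.imwrite('pics/c1.png',np.hstack([cv2.resize(a,(500,400)),cv2.resize(b,(300,400))]))
```

```text
(no output)
```

View pics/c1.png

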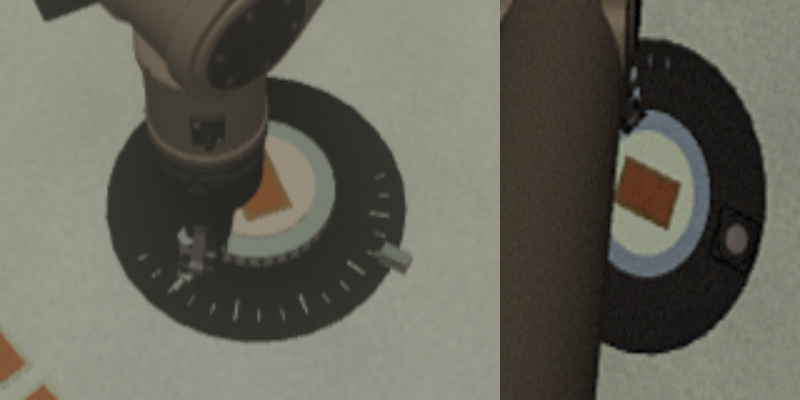

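Run:
```python
from h import *
o=bot.get_obs();print({k:np.round(o[k],4) for k in o})
P,T=tool()
for c in('scene','top'):
    p=bot.camera_params(c);K=np.array(p['K'])
    for n,X in dict(tcp=P,tcp_up=P+[0,0,.04],post0=[.649,.0165,.086],postpushed=[.555+.095*np.cos(np.radians(38)),.005+.095*np.sin(np.radians(38)),.086]).items():
        x=K@(np.array(p['R'])@X+np.array(p['t']));print(c,n,(x[:2]/x[2]).round(1))
H=np.array(bot.camera_params('wrist')['hand_eye']);K=np.array(bot.camera_params('wrist')['K']);Hi=np.linalg.inv(H);print(H.round(3),K)
for n,X in dict(tcp=P,post0=[.649,.0165,.086],postb=[.649,.0165,.03],pp=[.63,.0635,.086]).items():
    x=Hi[:3,:3]@(T.T@(np.array(X)-P))+Hi[:3,3];th=np.arctan2(np.hypot(x[0],x[1]),x[2]);f=th/np.hypot(x[0],x[1]);print(n,K[0,0]*f*x[0]+K[0,2],K[1,1]*f*x[1]+K[1,2])
im=bot.read_camera('scene');im=im[170:270,250:410];cv2.imwrite('pics/c2.png',cv2.resize(im,(800,500),interpolation=cv2.INTER_CUBIC))
```

```text
{'t': np.float64(5.05), 'q': array([-0.4112,  0.6081,  0.3366,  1.7639, -0.2624,  0.814 ,  0.7117]), 'joint_vel': array([ 0.0001, -0.0013, -0.0027,  0.0015, -0.0007,  0.0009,  0.002 ]), 'joint_torque': array([ 1.97000e-02, -5.89608e+01,  7.36470e+00, -2.20791e+01,
        1.16000e-02,  1.80000e-03, -3.80000e-03]), 'eef_pos': array([0.6429, 0.0473, 0.0565]), 'tool_rot': array([-0.6351,  0.6352, -0.3108,  0.3107]), 'contact_force': array([ 0.4895, -0.3775,  0.4139]), 'torque': array([-0.0141, -0.0295, -0.0137]), 'gripper_width': np.float64(-0.0004)}
scene tcp [315.9 236.9]
scene tcp_up [315.5 228.2]
scene post0 [303.2 222.2]
scene postpushed [325.9 231.9]
top tcp [302. 175.]
top tcp_up [301.  172.8]
top post0 [312.9 171.1]
top postpushed [295.2 178.3]
[[ 0.001  0.944  0.329 -0.086]
 [ 0.001 -0.329  0.944 -0.173]
 [ 1.    -0.001 -0.001 -0.001]
 [ 0.     0.     0.     1.   ]] [[309.70691629   0.         320.76571627]
 [  0.         309.70691629 203.33286407]
 [  0.           0.           1.        ]]
tcp 322.3748151103958 243.04539145952805
post0 298.2540476232908 307.9366956376339
postb 303.1188741499061 260.8515370824034
pp 322.10706067869114 232.49038425804576
```

View pics/c2.png

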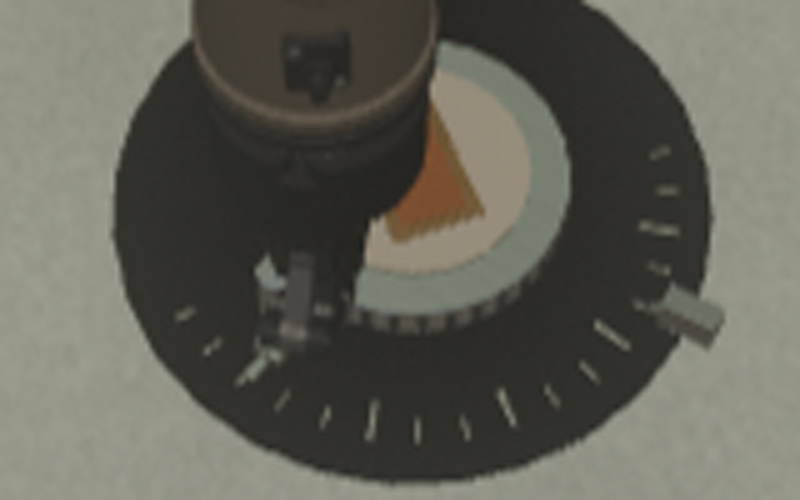

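The lever hasn't moved. The pointer is still at its start, and the finger now appears on the far side of the post. I'll lift off, go back and look before trying again.

```bash
python3 -m crank '[{"linear":[0,-0.04,0],"dr":[0,0,0],"hand":-1},{"linear":[0,-0.08,0],"dr":[0,0,0],"hand":-1},{"linear":[0,-0.12,0],"dr":[0,0,0],"hand":-1},{"linear":[0.035,-0.12,0],"dr":[0,7,0],"hand":-1},{"linear":[0.07,-0.12,0],"dr":[0,14,0],"hand":-1},{"linear":[0.09,-0.12,0],"dr":[0,21,0],"hand":-1},{"linear":[0.09,-0.12,0],"dr":[0,28,0],"hand":-1},{"linear":[0.09,-0.12,0],"dr":[0,30,0],"hand":-1},{"linear":[0.09,-0.12,0],"dr":[0,30,0],"hand":-1},{"linear":[0.09,-0.12,0],"dr":[0,30,0],"hand":-1}]'
python3 m.py s2
python3 - <<'E'
import cv2,numpy as np
a=cv2.imread('pics/s2_scene.png')[110:290,230:430];b=cv2.imread('pics/s2_wrist.png')
cv2.imwrite('pics/c3.png',np.hstack([cv2.resize(a,(400,400)),cv2.resize(b[:,150:500],(350,400))]))
E
```

```text
t: 5.93
eef_pos: [0.6981, -0.0234, 0.1763]
tool_rot: [-0.533, 0.534, -0.464, 0.464]
contact_force: [0.2, 0.4, 0.2]
gripper_width: 0.0
t 5.9333 p [ 0.6981 -0.0234  0.1763] tool z az 7.982692363382425 q7 0.33087660758907944
polar 0.1458625733934649 0.07491245595943852
wrist lever_post 0.68 [267.1 143.6] [0.6439 0.0181 0.086 ]
wrist pointer_tip 0.8 [295.8 133.3] [0.663  0.0218 0.018 ]
wrist rider_mark 0.85 [168.6  34.8] [0.5101 0.1203 0.032 ]
top rider_mark 0.68 [198.2 254.4] [0.4252 0.3352 0.032 ]
scene lever_post 0.79 [305.6 222.1] [0.6452 0.0196 0.086 ]
scene pointer_tip 0.81 [300.  245.5] [0.6697 0.0254 0.018 ]
scene rider_mark 0.7 [383.3 231.4] [0.5211 0.1254 0.032 ]
```

View pics/c3.png

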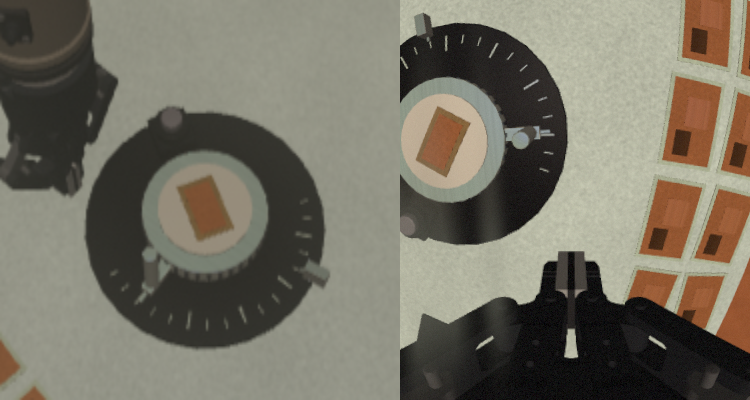

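Run:
```python
from h import *
P,T=tool();print(P)
p=bot.camera_params('scene');K=np.array(p['K']);im=cv2.imread('pics/s2_scene.png')
def pr(X):
    x=K@(np.array(p['R'])@X+np.array(p['t']));return x[:2]/x[2]
S=4;o=np.array([225,130]);c=cv2.resize(im[130:270,225:400],None,fx=S,fy=S,interpolation=cv2.INTER_CUBIC)
def mark(X,col):
    q=((pr(np.array(X))-o)*S).astype(int);cv2.circle(c,tuple(int(v) for v in q),4,col,1)
mark(P,(0,0,255));mark(P+[0,0,.05],(0,255,255))
C=np.array([.555,.005])
for r,z,col in((.135,.012,(0,255,0)),(.07,.035,(255,0,255))):
    for a in np.arange(0,360,15): mark(np.append(C+r*np.array([np.cos(np.radians(a)),np.sin(np.radians(a))]),z),col)
a=np.radians(7.1)
for z in(.03,.086): mark([C[0]+.095*np.cos(a),C[1]+.095*np.sin(a),z],(0,0,255))
cv2.imwrite('pics/c4.png',c)
print(pr(P))
```

```text
[ 0.6982078  -0.02359681  0.17662161]
[266.57672116 201.34658572]
```

View pics/c4.png

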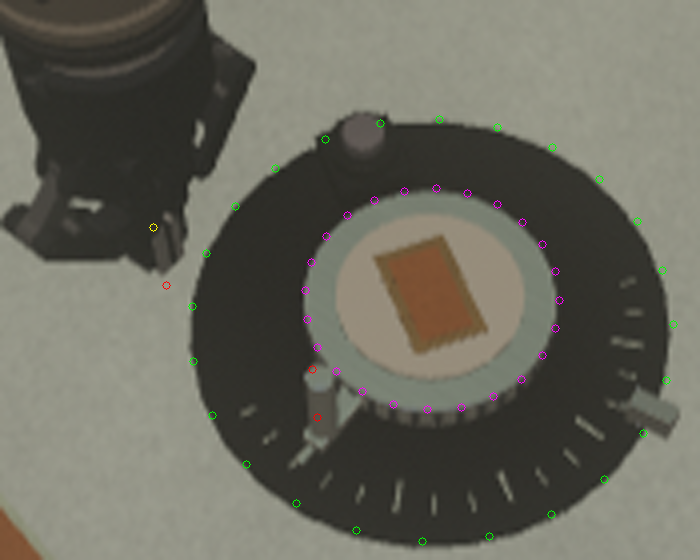

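The scene calibration fits (ring and rim circles land on their edges), and the post is unmoved. I'll try again lower and in smaller steps, checking the pose, force and lever at each one.

```bash
python3 -m crank '[{"linear":[-0.005,0,-0.0463],"dr":[0,0,0],"hand":-1},{"linear":[-0.005,0,-0.0463],"dr":[0,0,0],"hand":-1},{"linear":[-0.005,0.035,-0.0463],"dr":[0,0,0],"hand":-1},{"linear":[-0.005,0.07,-0.0463],"dr":[0,0,0],"hand":-1},{"linear":[-0.005,0.105,-0.0463],"dr":[0,0,0],"hand":-1},{"linear":[-0.005,0.131,-0.0463],"dr":[0,0,0],"hand":-1},{"linear":[-0.005,0.131,-0.0463],"dr":[0,0,0],"hand":-1},{"linear":[-0.005,0.131,-0.0463],"dr":[0,0,0],"hand":-1}]'
cat > n.py <<'E'
from h import *
o=bot.get_obs();print('t',o['t'],o['eef_pos'].round(4),'F',np.round(o['contact_force'],1),'tau',np.round(o['torque'],2))
look('scene',['lever_post','pointer_tip']);look('wrist',['lever_post','pointer_tip'],'pics/n.png')
E
python3 n.py
python3 -m crank '[{"linear":[-0.005,0,0.001],"dr":[0,0,0],"hand":-1},{"linear":[-0.01,0,0.002],"dr":[0,0,0],"hand":-1},{"linear":[-0.015,0,0.003],"dr":[0,0,0],"hand":-1},{"linear":[-0.02,0,0.0035],"dr":[0,0,0],"hand":-1},{"linear":[-0.025,0,0.004],"dr":[0,0,0],"hand":-1},{"linear":[-0.025,0,0.004],"dr":[0,0,0],"hand":-1}]'
python3 n.py
```

```text
t: 7.2
eef_pos: [0.6507, -0.0252, 0.0449]
tool_rot: [-0.532, 0.534, -0.465, 0.464]
contact_force: [1.3, -0.7, 0.9]
gripper_width: -0.002
t 7.2 [ 0.6507 -0.0252  0.0449] F [ 1.3 -0.7  0.9] tau [-0.05 -0.1  -0.  ]
scene lever_post 0.77 [302.8 221.4] [0.6483 0.0145 0.086 ]
scene pointer_tip 0.6 [297.9 242.7] [0.6687 0.0174 0.018 ]
wrist lever_post 0.63 [320.9 185. ] [0.6453 0.0215 0.086 ]
wrist pointer_tip 0.64 [349.6 156.8] [0.6645 0.0244 0.018 ]
wrist pointer_tip 0.17 [131.4 297.1] [ 0.4857 -0.1275  0.018 ]
t: 8.0
eef_pos: [0.6521, 0.0023, 0.0454]
tool_rot: [0.534, -0.534, 0.464, -0.464]
contact_force: [0.1, 0.1, 0.5]
gripper_width: 0.003
t 8.0 [0.6521 0.0023 0.0454] F [0.1 0.1 0.5] tau [ 0.02 -0.01 -0.03]
scene lever_post 0.92 [303.  221.9] [0.6488 0.0157 0.086 ]
scene lever_post 0.7 [490.1 279. ] [0.4693 0.3426 0.086 ]
scene pointer_tip 0.96 [296.9 247.3] [0.6772 0.0241 0.018 ]
wrist lever_post 0.64 [318.7 241.2] [0.6467 0.0203 0.086 ]
wrist pointer_tip 0.92 [347.5 195.4] [0.6655 0.0239 0.018 ]
```

```bash
python3 -c "
import cv2
cv2.imwrite('pics/n1.png',cv2.imread('pics/n.png')[:,120:520])"
```

```text
(no output)
```

View pics/n1.png

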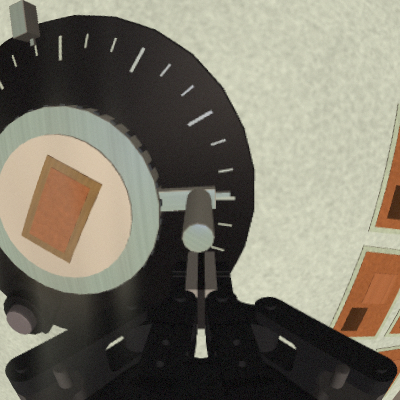

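The post is directly ahead of the fingertips, centred, and about at contact. I'll nudge it on.

```bash
python3 -m crank '[{"linear":[-0.003,0,0],"dr":[0,0,0],"hand":-1},{"linear":[-0.006,0,0],"dr":[0,0,0],"hand":-1},{"linear":[-0.009,0,0],"dr":[0,0,0],"hand":-1},{"linear":[-0.012,0,0],"dr":[0,0,0],"hand":-1}]'
python3 n.py;
python3 -m crank '[{"linear":[-0.003,0,0],"dr":[0,0,0],"hand":-1},{"linear":[-0.006,0,0],"dr":[0,-2,0],"hand":-1},{"linear":[-0.009,0,0],"dr":[0,-4,0],"hand":-1},{"linear":[-0.012,0,0],"dr":[0,-6,0],"hand":-1}]'
python3 n.py;python3 -c "
import cv2
cv2.imwrite('pics/n2.png',cv2.imread('pics/n.png')[:,120:520])"
```

```text
t: 8.63
eef_pos: [0.6503, 0.0121, 0.0456]
tool_rot: [-0.533, 0.533, -0.465, 0.464]
contact_force: [-0.4, -1.5, 0.7]
gripper_width: 0.002
t 8.6333 [0.6503 0.0121 0.0456] F [-0.4 -1.5  0.7] tau [-0.31  0.15  0.02]
scene lever_post 0.64 [309.2 225. ] [0.6442 0.0294 0.086 ]
scene pointer_tip 0.7 [304.3 249.4] [0.6688 0.0383 0.018 ]
wrist lever_post 0.72 [313.2 243.3] [0.6427 0.0315 0.086 ]
wrist pointer_tip 0.68 [197.9 207.2] [0.5585 0.0133 0.018 ]
t: 9.27
eef_pos: [0.6487, 0.0241, 0.0456]
tool_rot: [-0.557, 0.558, -0.435, 0.435]
contact_force: [-0.6, -1.4, 1.3]
gripper_width: 0.004
t 9.2667 [0.6487 0.0241 0.0456] F [-0.6 -1.4  1.3] tau [-0.34  0.22  0.05]
scene lever_post 0.97 [312.  228.1] [0.6446 0.0384 0.086 ]
scene pointer_tip 0.94 [310.  251.1] [0.6625 0.0494 0.018 ]
wrist lever_post 0.75 [311.8 243.2] [0.6386 0.0425 0.086 ]
wrist lever_post 0.22 [198.5 209.4] [0.5814 0.0459 0.086 ]
wrist pointer_tip 0.95 [344.4 197. ] [0.658  0.0484 0.018 ]
```

View pics/n2.png

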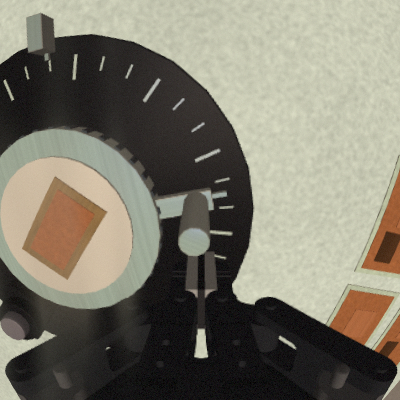

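The lever now moves with the finger, at about 1.5 N as expected. I'll follow the arc slowly.

```bash
sed -i "s/-.019\*t/-.017*t/; s/+11.3/+10.1/; s/for c in ('wrist','top','scene')/for c in ('wrist','scene')/" m.py; python3 m.py a0 23 26 29 32 35 38 41 44 47 50
```

```text
t 9.5667 p [0.649  0.0244 0.0456] tool z az 13.880835061739184 q7 0.40436983790258435
polar 0.09594313791239095 21.788430626793673
wrist lever_post 0.94 [313.  243.1] [0.6392 0.0423 0.086 ]
wrist pointer_tip 0.84 [343.1 191.1] [0.6562 0.0518 0.018 ]
wrist rider_mark 0.92 [153.4  53.1] [0.5128 0.1184 0.032 ]
scene lever_post 0.62 [313.  229.4] [0.6451 0.0419 0.086 ]
scene pointer_tip 0.81 [310.1 251.7] [0.6632 0.0506 0.018 ]
scene rider_mark 0.67 [382.7 228.2] [0.5165 0.1193 0.032 ]
23.0 [-0.0019  0.      0.0006] dr y -9.1
26.0 [-0.007   0.      0.0006] dr y -12.1
29.0 [-0.012   0.      0.0003] dr y -15.1
32.0 [-0.0171  0.     -0.0003] dr y -18.1
35.0 [-0.022   0.     -0.0011] dr y -21.1
38.0 [-0.027   0.     -0.0022] dr y -24.1
41.0 [-0.0318  0.     -0.0036] dr y -27.1
44.0 [-0.0366  0.     -0.0052] dr y -30.1
47.0 [-0.0413  0.     -0.007 ] dr y -33.1
50.0 [-0.0459  0.     -0.0091] dr y -36.1
```

```bash
python3 -m crank '[{"linear":[-0.002,0,0.0006],"dr":[0,-6,0],"hand":-1},{"linear":[-0.007,0,0.0006],"dr":[0,-12,0],"hand":-1},{"linear":[-0.012,0,0.0003],"dr":[0,-15,0],"hand":-1},{"linear":[-0.017,0,-0.0003],"dr":[0,-18,0],"hand":-1},{"linear":[-0.022,0,-0.0011],"dr":[0,-21,0],"hand":-1},{"linear":[-0.027,0,-0.0022],"dr":[0,-24,0],"hand":-1},{"linear":[-0.0318,0,-0.0036],"dr":[0,-27,0],"hand":-1},{"linear":[-0.0366,0,-0.0052],"dr":[0,-30,0],"hand":-1},{"linear":[-0.0413,0,-0.007],"dr":[0,-33,0],"hand":-1},{"linear":[-0.0413,0,-0.007],"dr":[0,-33,0],"hand":-1}]'
python3 m.py a1 50 53 56 59 62 65 68 71 74 77
```

```text
t: 10.8
eef_pos: [0.6318, 0.063, 0.0456]
tool_rot: [0.658, -0.658, 0.259, -0.259]
contact_force: [-0.2, 0.6, -0.8]
gripper_width: -0.001
t 10.8 p [0.6318 0.063  0.0456] tool z az 47.027867528975456 q7 0.8133634207109421
polar 0.09628305492995577 47.148446471614676
wrist lever_post 0.92 [315.9 243.7] [0.6152 0.0744 0.086 ]
wrist pointer_tip 0.68 [346.  198.7] [0.6284 0.0887 0.018 ]
wrist rider_mark 0.69 [347.5 198.5] [0.6248 0.0918 0.032 ]
wrist rider_mark 0.57 [256.7  40. ] [0.5145 0.1194 0.032 ]
scene lever_post 0.61 [331.3 230.9] [0.6204 0.069  0.086 ]
scene pointer_tip 0.79 [332.  255.7] [0.6353 0.0884 0.018 ]
scene rider_mark 0.5 [380.4 227.8] [0.5194 0.1153 0.032 ]
50.0 [-0.0046  0.      0.0009] dr y -3.0
53.0 [-0.0097  0.      0.0014] dr y -6.0
56.0 [-0.0147  0.      0.0017] dr y -9.0
59.0 [-0.0198  0.      0.0016] dr y -12.0
62.0 [-0.0248  0.      0.0013] dr y -15.0
65.0 [-0.0298  0.      0.0008] dr y -18.0
68.0 [-0.0348  0.     -0.    ] dr y -21.0
71.0 [-0.0397  0.     -0.0011] dr y -24.0
74.0 [-0.0446  0.     -0.0024] dr y -27.0
77.0 [-0.0494  0.     -0.004 ] dr y -30.0
```

Tracking well: the lever is at about 48° world. I'll continue.

```bash
python3 -m crank '[{"linear":[-0.0046,0,0.0009],"dr":[0,-3,0],"hand":-1},{"linear":[-0.0097,0,0.0014],"dr":[0,-6,0],"hand":-1},{"linear":[-0.0147,0,0.0017],"dr":[0,-9,0],"hand":-1},{"linear":[-0.0198,0,0.0016],"dr":[0,-12,0],"hand":-1},{"linear":[-0.0248,0,0.0013],"dr":[0,-15,0],"hand":-1},{"linear":[-0.0298,0,0.0008],"dr":[0,-18,0],"hand":-1},{"linear":[-0.0348,0,0],"dr":[0,-21,0],"hand":-1},{"linear":[-0.0397,0,-0.0011],"dr":[0,-24,0],"hand":-1},{"linear":[-0.0446,0,-0.0024],"dr":[0,-27,0],"hand":-1},{"linear":[-0.0494,0,-0.004],"dr":[0,-30,0],"hand":-1}]'
python3 m.py a2 80 83 86 88 90 92 94 96 98 100
```

```text
t: 12.03
eef_pos: [0.5937, 0.0928, 0.0457]
tool_rot: [-0.702, 0.703, -0.08, 0.08]
contact_force: [1.2, -1.0, -0.3]
gripper_width: -0.001
t 12.0333 p [0.5937 0.0928 0.0457] tool z az 76.98658442084673 q7 1.179931826150395
polar 0.09598283074581275 76.30505484770393
wrist lever_post 0.6 [316.4 242.7] [0.5732 0.0956 0.086 ]
wrist pointer_tip 0.61 [347.  199.2] [0.5785 0.1149 0.018 ]
wrist rider_mark 0.96 [331.6 102.9] [0.5128 0.1183 0.032 ]
scene pointer_tip 0.96 [359.3 246.3] [0.5779 0.1117 0.018 ]
scene rider_mark 0.5 [380.5 227.4] [0.5186 0.1148 0.032 ]
80.0 [-0.006  -0.      0.0015] dr y -3.0
83.0 [-0.011 -0.     0.002] dr y -6.0
86.0 [-0.016  -0.      0.0022] dr y -9.0
88.0 [-0.0194 -0.      0.0022] dr y -11.0
90.0 [-0.0228 -0.      0.0021] dr y -13.0
92.0 [-0.0261 -0.      0.0019] dr y -15.0
94.0 [-0.0295 -0.      0.0015] dr y -17.0
96.0 [-0.0328 -0.      0.0011] dr y -19.0
98.0 [-0.0362 -0.      0.0005] dr y -21.0
100.0 [-0.0394 -0.     -0.0002] dr y -23.0
```

```bash
python3 -m crank '[{"linear":[-0.006,0,0.0012],"dr":[0,-3,0],"hand":-1},{"linear":[-0.011,0,0.002],"dr":[0,-6,0],"hand":-1},{"linear":[-0.016,0,0.0022],"dr":[0,-9,0],"hand":-1},{"linear":[-0.0194,0,0.0022],"dr":[0,-11,0],"hand":-1},{"linear":[-0.0228,0,0.0021],"dr":[0,-13,0],"hand":-1},{"linear":[-0.0261,0,0.0019],"dr":[0,-15,0],"hand":-1},{"linear":[-0.0295,0,0.0015],"dr":[0,-17,0],"hand":-1},{"linear":[-0.0328,0,0.0011],"dr":[0,-19,0],"hand":-1},{"linear":[-0.0328,0,0.0011],"dr":[0,-19,0],"hand":-1}]'
python3 m.py a3 98 100 102 104 106 108
python3 -c "
import cv2,numpy as np
a=cv2.imread('pics/a3_wrist.png')[50:330,180:460];b=cv2.imread('pics/a3_scene.png')[180:280,300:420]
cv2.imwrite('pics/a3.png',np.hstack([cv2.resize(a,(420,420)),cv2.resize(b,(380,420))]))"
```

```text
t: 13.18
eef_pos: [0.5616, 0.1016, 0.0456]
tool_rot: [-0.706, 0.706, 0.037, -0.036]
contact_force: [-0.4, 0.7, 0.1]
gripper_width: -0.002
t 13.1833 p [0.5616 0.1016 0.0456] tool z az 95.91343999630477 q7 1.4221488257887864
polar 0.09687375632196629 96.16977447325979
wrist lever_post 0.64 [316.2 244.1] [0.5423 0.0982 0.086 ]
wrist pointer_tip 0.95 [346.  198.1] [0.5395 0.1174 0.018 ]
wrist rider_mark 0.82 [357. 167.] [0.5142 0.12   0.032 ]
scene lever_post 0.77 [368.1 217. ] [0.5439 0.0965 0.086 ]
scene pointer_tip 0.56 [486.8 279.2] [0.4383 0.3378 0.018 ]
scene pointer_tip 0.55 [373.7 239. ] [0.5432 0.1204 0.018 ]
scene rider_mark 0.42 [383.6 228.6] [0.5158 0.1212 0.032 ]
98.0 [-0.003  -0.      0.0001] dr y -2.1
100.0 [-0.0064 -0.      0.0005] dr y -4.1
102.0 [-0.0097 -0.      0.0008] dr y -6.1
104.0 [-0.0131 -0.      0.001 ] dr y -8.1
106.0 [-0.0165 -0.      0.0011] dr y -10.1
108.0 [-0.0198 -0.      0.001 ] dr y -12.1
```

View pics/a3.png

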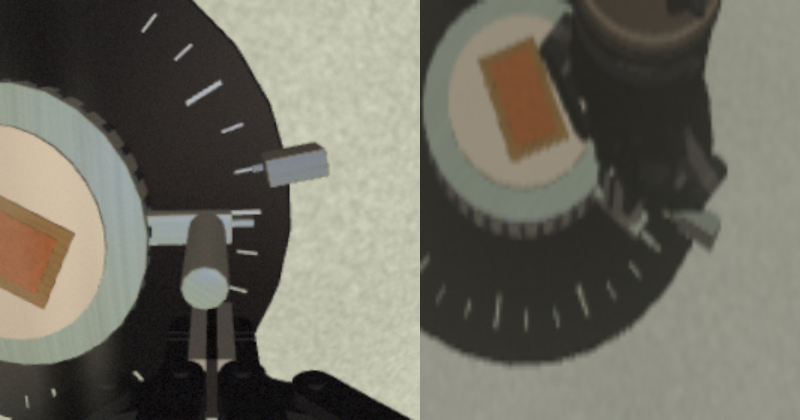

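The pointer is about 11° short of the rider. I'll push 9° more, slowly, and measure again.

```bash
python3 -m crank '[{"linear":[-0.003,0,0.0001],"dr":[0,-2,0],"hand":-1},{"linear":[-0.006,0,0.0005],"dr":[0,-4,0],"hand":-1},{"linear":[-0.009,0,0.0008],"dr":[0,-6,0],"hand":-1},{"linear":[-0.012,0,0.001],"dr":[0,-8,0],"hand":-1},{"linear":[-0.0145,0,0.001],"dr":[0,-9,0],"hand":-1},{"linear":[-0.0145,0,0.001],"dr":[0,-9,0],"hand":-1},{"linear":[-0.0145,0,0.001],"dr":[0,-9,0],"hand":-1}]'
python3 m.py a4 105 106 107 108 109
python3 - <<'E'
from h import *
C=np.array([.555,.005])
import contextlib
for c in ['wrist','wrist','scene','scene']:
    pose=tool();bot.read_camera(c);s=[]
    for n in('viewer','lever_post','pointer_tip','rider_mark'):
        r=bot.place_of(c,n)
        if r:
            v=atz(c,r[0]['xy'],Z[n],pose)[:2];s.append((n,round(r[0]['score'],2),v.round(4),round(float(np.degrees(np.arctan2(*(v-C)[::-1]))),1)))
    print(c,s)
a=cv2.imread('pics/a4_wrist.png')[100:280,230:450];cv2.imwrite('pics/a4.png',cv2.resize(a,None,fx=3.3,fy=3.3,interpolation=cv2.INTER_CUBIC))
E
```

```text
t: 14.17
eef_pos: [0.5471, 0.1013, 0.0456]
tool_rot: [-0.701, 0.701, 0.091, -0.091]
contact_force: [1.1, 0.9, 0.4]
gripper_width: -0.002
t 14.1667 p [0.5471 0.1013 0.0456] tool z az 104.83643497542867 q7 1.5437006704350338
polar 0.09665269216956578 104.7976616996661
wrist lever_post 0.74 [314.7 243.9] [0.5286 0.0944 0.086 ]
wrist lever_post 0.49 [358.1 192.5] [0.4988 0.1069 0.086 ]
wrist pointer_tip 0.7 [349.9 197.9] [0.522  0.1162 0.018 ]
wrist pointer_tip 0.32 [358.3 194.6] [0.5182 0.1211 0.018 ]
wrist rider_mark 0.62 [360.9 192.9] [0.5129 0.1196 0.032 ]
scene lever_post 0.98 [369.5 208.6] [0.5279 0.0847 0.086 ]
scene lever_post 0.46 [252.3 112.1] [ 0.5459 -0.2854  0.086 ]
scene pointer_tip 0.86 [378.2 231.3] [0.5229 0.1141 0.018 ]
scene pointer_tip 0.29 [314.  163.5] [ 0.5064 -0.1129  0.018 ]
scene rider_mark 0.54 [383.8 227.5] [0.5136 0.1197 0.032 ]
105.0 [-0.0003  0.     -0.0001] dr y -0.2
106.0 [-0.0019  0.      0.0002] dr y -1.2
107.0 [-0.0036  0.      0.0004] dr y -2.2
108.0 [-0.0053  0.      0.0007] dr y -3.2
109.0 [-0.007   0.      0.0008] dr y -4.2
wrist [('viewer', 0.73, array([0.5498, 0.0023]), -152.6), ('lever_post', 0.88, array([0.5284, 0.0948]), 106.5), ('pointer_tip', 0.7, array([0.5236, 0.1143]), 106.0)]
wrist [('viewer', 0.81, array([0.55  , 0.0044]), -173.4), ('lever_post', 0.86, array([0.5278, 0.0949]), 106.8), ('pointer_tip', 0.58, array([0.5227, 0.1154]), 106.3), ('rider_mark', 0.6, array([0.5131, 0.1195]), 110.1)]
scene [('viewer', 0.82, array([0.5598, 0.0102]), 47.3), ('lever_post', 0.59, array([0.529 , 0.0894]), 107.1), ('pointer_tip', 0.92, array([0.5273, 0.1121]), 104.5), ('rider_mark', 0.41, array([0.5204, 0.1225]), 106.4)]
scene [('viewer', 0.71, array([0.5567, 0.0079]), 59.5), ('lever_post', 0.94, array([0.5271, 0.0864]), 108.9), ('pointer_tip', 0.75, array([0.531, 0.116]), 102.2), ('rider_mark', 0.55, array([0.5228, 0.1145]), 106.4)]
```

View pics/a4.png

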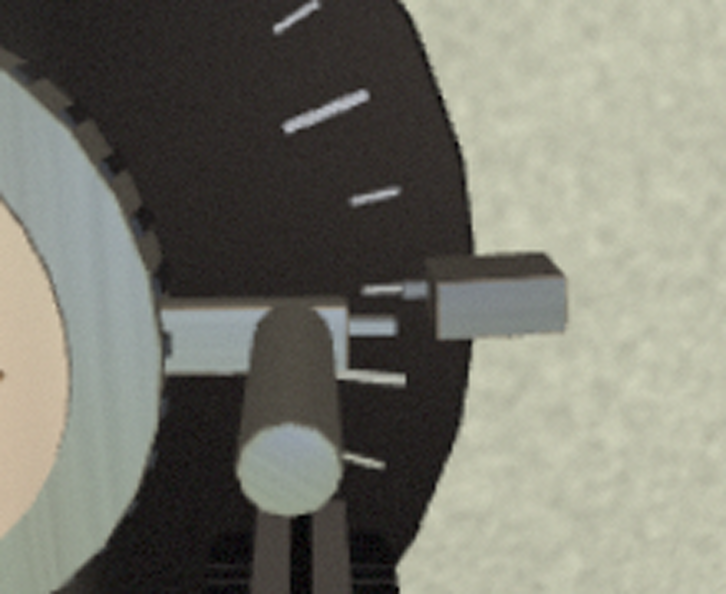

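The pointer is about 3.5° short: by tick interpolation it is near +37° and the rider near +40°, and the wrist network gives a 3.9° gap. I'll push 3.4° more and check numerically.

```bash
python3 -m crank '[{"linear":[-0.002,0,0.0002],"dr":[0,-1.2,0],"hand":-1},{"linear":[-0.004,0,0.0004],"dr":[0,-2.4,0],"hand":-1},{"linear":[-0.0057,0,0.0007],"dr":[0,-3.4,0],"hand":-1},{"linear":[-0.0057,0,0.0007],"dr":[0,-3.4,0],"hand":-1},{"linear":[-0.0057,0,0.0007],"dr":[0,-3.4,0],"hand":-1}]'
cat > k.py <<'E'
from h import *
C=np.array([.555,.005]);o=bot.get_obs();v=o['eef_pos'][:2]-C;print(o['t'],o['eef_pos'],'tcp-arc',np.degrees(np.arctan2(v[1],v[0]))+10.1)
import sys
for c in sys.argv[1:]:
    pose=tool();bot.read_camera(c);s=[]
    for n in('lever_post','pointer_tip','rider_mark'):
        for r in bot.place_of(c,n)[:2]:
            v=atz(c,r['xy'],Z[n],pose)[:2];s.append((n,round(r['score'],2),v.round(4),round(float(np.degrees(np.arctan2(*(v-C)[::-1]))),1)))
    print(c,*s,sep='\n  ')
E
python3 k.py wrist wrist scene
python3 - <<'E'
from h import *
cv2.imwrite('pics/a5_w.png',bot.read_camera('wrist'))
E
```

```text
t: 15.98
eef_pos: [0.5412, 0.1005, 0.0456]
tool_rot: [0.698, -0.698, -0.112, 0.113]
contact_force: [-0.1, 0.3, -0.3]
gripper_width: 0.002
15.9833 [0.54119261 0.10051993 0.04561892] tcp-arc 108.32512591335016
wrist
  ('lever_post', 0.72, array([0.5242, 0.0928]), 109.3)
  ('pointer_tip', 0.82, array([0.5152, 0.1128]), 110.3)
wrist
  ('lever_post', 0.97, array([0.5229, 0.0928]), 110.1)
  ('pointer_tip', 0.73, array([0.5184, 0.1157]), 108.3)
  ('rider_mark', 0.92, array([0.5145, 0.1184]), 109.7)
scene
  ('lever_post', 0.87, array([0.5257, 0.0864]), 109.8)
  ('lever_post', 0.3, array([0.5852, 0.0357]), 45.5)
  ('pointer_tip', 0.72, array([0.5182, 0.1069]), 109.8)
  ('rider_mark', 0.65, array([0.519, 0.119]), 107.5)
  ('rider_mark', 0.45, array([ 0.5101, -0.1089]), -111.5)
```

That gives pointer about 109.5° and rider about 109°. I've used all 12 pictures, so from here I check by numbers. I'll back off from the post, rise and re-measure.

```bash
python3 -m crank '[{"linear":[0.006,0,0],"dr":[0,0,0],"hand":-1},{"linear":[0.015,0,0],"dr":[0,0,0],"hand":-1},{"linear":[0.025,0,0],"dr":[0,0,0],"hand":-1},{"linear":[0.03,-0.03,0],"dr":[0,0,0],"hand":-1},{"linear":[0.04,-0.07,0],"dr":[0,0,0],"hand":-1},{"linear":[0.06,-0.11,0],"dr":[0,0,0],"hand":-1},{"linear":[0.08,-0.13,0],"dr":[0,0,0],"hand":-1},{"linear":[0.08,-0.13,0],"dr":[0,0,0],"hand":-1},{"linear":[0.08,-0.13,0],"dr":[0,0,0],"hand":-1}]'
python3 k.py wrist wrist wrist scene scene top
```

```text
t: 17.38
eef_pos: [0.62, 0.1268, 0.1773]
tool_rot: [0.698, -0.698, -0.114, 0.111]
contact_force: [-0.3, -0.7, -1.0]
gripper_width: -0.001
17.3833 [0.61998801 0.12678358 0.17726248] tcp-arc 72.01404680966607
wrist
  ('lever_post', 0.72, array([0.5235, 0.09  ]), 110.3)
  ('pointer_tip', 0.8, array([0.519 , 0.1113]), 108.7)
  ('rider_mark', 0.86, array([0.5117, 0.1156]), 111.4)
wrist
  ('lever_post', 0.95, array([0.5237, 0.0914]), 109.9)
  ('pointer_tip', 0.65, array([0.5192, 0.1126]), 108.4)
  ('rider_mark', 0.88, array([0.5164, 0.1164]), 109.1)
  ('rider_mark', 0.52, array([0.4315, 0.3188]), 111.5)
wrist
  ('lever_post', 0.68, array([0.5228, 0.0936]), 110.0)
  ('pointer_tip', 0.88, array([0.5174, 0.11  ]), 109.7)
  ('rider_mark', 0.58, array([0.5155, 0.1181]), 109.2)
scene
  ('lever_post', 0.97, array([0.5246, 0.0836]), 111.2)
  ('pointer_tip', 0.87, array([0.5243, 0.1167]), 105.4)
  ('pointer_tip', 0.28, array([ 0.4992, -0.1142]), -115.1)
  ('rider_mark', 0.64, array([0.5178, 0.1223]), 107.6)
scene
  ('lever_post', 0.92, array([0.5235, 0.0843]), 111.7)
  ('lever_post', 0.29, array([0.4729, 0.3382]), 103.8)
  ('pointer_tip', 0.62, array([0.5206, 0.1087]), 108.3)
  ('rider_mark', 0.56, array([0.5167, 0.1195]), 108.5)
top
  ('lever_post', 0.97, array([0.5358, 0.0919]), 102.5)
  ('pointer_tip', 0.76, array([0.5109, 0.1157]), 111.7)
  ('rider_mark', 0.54, array([0.5145, 0.1219]), 109.1)
```

The wrist averages are pointer 108.9°, post 110.1° and rider 109.9°, so the lever is set. I'll go above the button and look.

```bash
python3 -m crank '[{"linear":[-0.02,0,-0.022],"dr":[0,7,0],"hand":-1},{"linear":[-0.05,0,-0.053],"dr":[0,14,0],"hand":-1},{"linear":[-0.078,0,-0.083],"dr":[0,21,0],"hand":-1},{"linear":[-0.106,0,-0.113],"dr":[0,28,0],"hand":-1},{"linear":[-0.135,0,-0.143],"dr":[0,35,0],"hand":-1},{"linear":[-0.165,0,-0.177],"dr":[0,42,0],"hand":-1},{"linear":[-0.165,0,-0.177],"dr":[0,49,0],"hand":-1},{"linear":[-0.165,0,-0.177],"dr":[0,56,0],"hand":-1},{"linear":[-0.165,0,-0.177],"dr":[0,60,0],"hand":-1},{"linear":[-0.165,0,-0.177],"dr":[0,60,0],"hand":-1}]'
cat > b.py <<'E'
from h import *
P,T=tool();print(bot.get_obs()['t'],P.round(4))
L=[]
for c in ['wrist']*3+['scene','top']:
    pose=tool();bot.read_camera(c)
    for r in bot.place_of(c,'lamp_button_top')[:1]+[]:
        v=atz(c,r['xy'],.054,pose);print(c,round(r['score'],2),v.round(4))
        if c=='wrist':L.append(v)
    for r in bot.cut_out(c,'lamp_button_top')[:2]:
        m=np.argwhere(r['pixels']);u=m.mean(0)[::-1];print('  mask',round(r['score'],2),len(m),u.round(1),atz(c,u,.054,pose).round(4))
v=np.median(L,0);print(v,'tool shift',(T.T@(v-P)).round(4))
E
python3 b.py
```

```text
t: 19.42
eef_pos: [0.5163, -0.0944, 0.1758]
tool_rot: [0.66, -0.66, 0.253, -0.253]
contact_force: [-0.3, 0.5, -0.5]
gripper_width: 0.002
19.4167 [ 0.5163 -0.0944  0.1758]
wrist 0.8 [ 0.5144 -0.0931  0.054 ]
  mask 0.7 574 [320. 185.] [ 0.5129 -0.0935  0.054 ]
wrist 0.73 [ 0.5145 -0.0968  0.054 ]
  mask 0.81 542 [320.1 184.8] [ 0.5129 -0.0927  0.054 ]
wrist 0.62 [ 0.5163 -0.0959  0.054 ]
  mask 0.69 532 [319.8 184.8] [ 0.5125 -0.093   0.054 ]
scene 0.44 [ 0.5209 -0.0944  0.054 ]
  mask 0.65 86 [315.6 164.1] [ 0.521 -0.09   0.054]
[ 0.51448847 -0.09587823  0.054     ] tool shift [-0.0004  0.1218 -0.0023]
```

The finger is centred within about 3 mm. I'll descend to just above the button, then press in small steps watching the force.

```bash
python3 -m crank '[{"linear":[0,0.03,-0.001],"dr":[0,0,0],"hand":-1},{"linear":[0,0.06,-0.001],"dr":[0,0,0],"hand":-1},{"linear":[0,0.09,-0.001],"dr":[0,0,0],"hand":-1},{"linear":[0,0.112,-0.001],"dr":[0,0,0],"hand":-1},{"linear":[0,0.112,-0.001],"dr":[0,0,0],"hand":-1},{"linear":[0,0.112,-0.001],"dr":[0,0,0],"hand":-1}]'
python3 -m crank '[{"linear":[0,0.003,0],"dr":[0,0,0],"hand":-1},{"linear":[0,0.006,0],"dr":[0,0,0],"hand":-1},{"linear":[0,0.009,0],"dr":[0,0,0],"hand":-1},{"linear":[0,0.012,0],"dr":[0,0,0],"hand":-1},{"linear":[0,0.012,0],"dr":[0,0,0],"hand":-1}]'
```

```text
t: 20.67
eef_pos: [0.5149, -0.095, 0.0631]
tool_rot: [-0.66, 0.661, -0.253, 0.251]
contact_force: [0.1, -0.7, 1.0]
gripper_width: 0.003
t: 21.08
eef_pos: [0.5156, -0.0948, 0.0516]
tool_rot: [0.661, -0.661, 0.252, -0.252]
contact_force: [-0.3, -0.2, -0.1]
gripper_width: 0.002
```

```bash
python3 -m crank '[{"linear":[0,0.002,0],"dr":[0,0,0],"hand":-1},{"linear":[0,0.004,0],"dr":[0,0,0],"hand":-1},{"linear":[0,0.004,0],"dr":[0,0,0],"hand":-1}]'
python3 -m crank '[{"linear":[0,0.002,0],"dr":[0,0,0],"hand":-1},{"linear":[0,0.002,0],"dr":[0,0,0],"hand":-1}]'
python3 -m crank '[{"linear":[0,0.002,0],"dr":[0,0,0],"hand":-1},{"linear":[0,0.002,0],"dr":[0,0,0],"hand":-1}]'
```

```text
t: 21.33
eef_pos: [0.5154, -0.0948, 0.0473]
tool_rot: [-0.661, 0.661, -0.252, 0.252]
contact_force: [-0.5, 0.7, -0.4]
gripper_width: -0.0
t: 21.5
eef_pos: [0.5155, -0.0948, 0.0453]
tool_rot: [-0.661, 0.661, -0.252, 0.252]
contact_force: [-0.3, 0.1, 0.3]
gripper_width: -0.001
t: 21.67
eef_pos: [0.5154, -0.0949, 0.0433]
tool_rot: [-0.661, 0.661, -0.252, 0.252]
contact_force: [-0.2, -0.1, -0.6]
gripper_width: -0.0
```

No contact yet, so the real tip sits above the reported TCP. That would explain the first pass going over the post. I'll keep lowering in steps with force checks.

```bash
for i in 1 2 3; do python3 -m crank '[{"linear":[0,0.002,0],"dr":[0,0,0],"hand":-1},{"linear":[0,0.002,0],"dr":[0,0,0],"hand":-1}]' | grep -E "eef|force"; done
```

```text
eef_pos: [0.5155, -0.0949, 0.0413]
contact_force: [0.9, 0.3, -0.5]
eef_pos: [0.5155, -0.0949, 0.0393]
contact_force: [1.4, -0.5, -0.1]
eef_pos: [0.5155, -0.0949, 0.0373]
contact_force: [0.6, -0.0, 0.5]
```

```bash
for i in 1 2 3 4 5; do python3 -m crank '[{"linear":[0,0.002,0],"dr":[0,0,0],"hand":-1},{"linear":[0,0.002,0],"dr":[0,0,0],"hand":-1}]' | grep -E "eef|force"; done; python3 b.py
```

```text
eef_pos: [0.5154, -0.0949, 0.0353]
contact_force: [0.6, 0.3, -0.5]
eef_pos: [0.5155, -0.0949, 0.0333]
contact_force: [-0.3, -0.1, 0.5]
eef_pos: [0.5155, -0.0949, 0.0313]
contact_force: [-0.6, -0.0, 0.4]
eef_pos: [0.5155, -0.0949, 0.0293]
contact_force: [-0.0, 0.2, 0.3]
eef_pos: [0.5155, -0.0949, 0.0273]
contact_force: [-0.8, 0.2, -0.6]
23.0 [ 0.5155 -0.0949  0.0273]
wrist 0.96 [ 0.5154 -0.0937  0.054 ]
  mask 0.57 699 [322.1 246.1] [ 0.5068 -0.0871  0.054 ]
  mask 0.22 17638 [469.7 154.4] [0.5197 0.0035 0.054 ]
wrist 0.7 [ 0.5142 -0.0941  0.054 ]
  mask 0.92 660 [323.1 246. ] [ 0.5073 -0.0868  0.054 ]
wrist 0.8 [ 0.5137 -0.0931  0.054 ]
  mask 0.65 16626 [468.6 153.1] [0.5191 0.0034 0.054 ]
  mask 0.52 2013 [127.7 352.4] [ 0.4799 -0.2743  0.054 ]
scene 0.38 [ 0.52   -0.0902  0.054 ]
  mask 0.46 43 [315.1 166.2] [ 0.5256 -0.0864  0.054 ]
[ 0.51423219 -0.09370715  0.054     ] tool shift [-0.0017 -0.0267  0.    ]
```

```bash
for i in 1 2 3; do python3 -m crank '[{"linear":[0,0.002,0],"dr":[0,0,0],"hand":-1},{"linear":[0,0.002,0],"dr":[0,0,0],"hand":-1}]' | grep -E "eef|force"; done
```

```text
eef_pos: [0.5155, -0.0948, 0.0253]
contact_force: [0.4, -0.2, 0.1]
eef_pos: [0.5157, -0.0949, 0.0234]
contact_force: [-0.3, -0.2, 1.7]
eef_pos: [0.5157, -0.0949, 0.0215]
contact_force: [-0.2, -0.9, 3.4]
```

Contact came at TCP z of about 0.025. I'll press on through the 6 mm stroke.

```bash
for i in 1 2 3; do python3 -m crank '[{"linear":[0,0.0015,0],"dr":[0,0,0],"hand":-1},{"linear":[0,0.0015,0],"dr":[0,0,0],"hand":-1}]' | grep -E "eef|force"; done
```

```text
eef_pos: [0.5157, -0.0949, 0.0201]
contact_force: [-0.7, 0.4, 4.0]
eef_pos: [0.5158, -0.0949, 0.0186]
contact_force: [-1.1, -0.7, 5.8]
eef_pos: [0.5158, -0.0949, 0.0182]
contact_force: [-4.7, 1.4, 16.5]
```

The force jumped from 5.8 N to 16.5 N, so the button is at its stop. I'll hold briefly, release and lift clear.

```bash
python3 -m crank '[{"linear":[0,0,0],"dr":[0,0,0],"hand":-1},{"linear":[0,-0.004,0],"dr":[0,0,0],"hand":-1},{"linear":[0,-0.01,0],"dr":[0,0,0],"hand":-1},{"linear":[0,-0.03,0],"dr":[0,0,0],"hand":-1},{"linear":[0,-0.07,0],"dr":[0,0,0],"hand":-1},{"linear":[0,-0.11,0],"dr":[0,0,0],"hand":-1},{"linear":[0,-0.15,0],"dr":[0,0,0],"hand":-1},{"linear":[0,-0.16,0],"dr":[0,0,0],"hand":-1},{"linear":[0,-0.16,0],"dr":[0,0,0],"hand":-1}]'
python3 k.py wrist wrist wrist scene top
python3 - <<'E'
from h import *
look('wrist',['viewer','lamp_button_top']);look('scene',['viewer','loupe','phone','card_pack'])
E
```

```text
t: 25.5
eef_pos: [0.518, -0.0952, 0.1806]
tool_rot: [0.662, -0.66, 0.25, -0.254]
contact_force: [-0.1, -0.2, 0.1]
gripper_width: -0.002
25.5 [ 0.51801067 -0.09517553  0.18060067] tcp-arc -100.16642559091417
wrist
  ('lever_post', 0.81, array([0.5228, 0.0922]), 110.3)
  ('pointer_tip', 0.87, array([0.5149, 0.1134]), 110.3)
  ('rider_mark', 0.6, array([0.5131, 0.1177]), 110.4)
wrist
  ('lever_post', 0.65, array([0.5214, 0.0902]), 111.5)
  ('pointer_tip', 0.56, array([0.5142, 0.1106]), 111.1)
  ('pointer_tip', 0.17, array([0.5418, 0.1268]), 96.2)
  ('rider_mark', 0.86, array([0.5142, 0.1171]), 110.0)
wrist
  ('lever_post', 0.61, array([0.5223, 0.092 ]), 110.6)
  ('pointer_tip', 0.97, array([0.5143, 0.1088]), 111.4)
  ('rider_mark', 0.68, array([0.5145, 0.1135]), 110.5)
scene
  ('lever_post', 0.94, array([0.5202, 0.0819]), 114.4)
  ('lever_post', 0.2, array([0.5543, 0.1291]), 90.3)
  ('pointer_tip', 0.92, array([0.5247, 0.1131]), 105.7)
  ('rider_mark', 0.68, array([0.5128, 0.1146]), 111.1)
top
  ('lever_post', 0.76, array([0.5253, 0.0839]), 110.7)
  ('pointer_tip', 0.6, array([0.5123, 0.1112]), 111.9)
  ('rider_mark', 0.49, array([0.5085, 0.1154]), 112.9)
wrist viewer 0.61 [407.1 140.1] [0.5502 0.0075 0.    ]
wrist lamp_button_top 0.61 [320.7 185.2] [ 0.5131 -0.0938  0.054 ]
scene viewer 0.63 [332.8 211.6] [0.5552 0.0053 0.    ]
scene loupe 0.82 [488.1 278.9] [0.4262 0.339  0.    ]
scene phone 0.94 [251.1 110.4] [ 0.507 -0.361 -0.   ]
scene card_pack 0.94 [407.6 356. ] [0.6636 0.33   0.    ]
```

All consistent: pointer and rider are within about 1°, and nothing else has moved. Handing in.

```bash
python3 -c "
from station import bot
print(bot.hand_in())"
```

```text
the job is handed in; nothing more can be done
None
```

I pushed the lever post around with the shut fingertips until the pointer lined up with the rider. I then pressed the lamp button to its stop, released it, lifted clear and handed the job in at about 26 s of the 54 s allowed. No verdict was given.

**First push:** it passed over the post without moving it. The real fingertip sits about 3 cm above the reported tool point, which the button press later confirmed. A lower, slower second push worked.

**Button:** the force rose to about 5.8 N over the stroke, then jumped to 16.5 N at the stop. The viewer and button stayed where they were. I judged that the button came back up only from lifting the tool clear, because I did not measure its height.

**Pointer at the rider:** the last three wrist-camera reads gave the pointer at about 110.9° and the rider at about 110.3°. The limit is 3.7°.

**Checks that disagreed:** in the last scene-camera reading the pointer was at 105.7° and the rider at 111.1°. That camera's readings scatter by several degrees and put the post at 114.4° in the same picture, so I went with the closer wrist view. The top camera gave 111.9° and 112.9°.

**Bystanders:** the viewer, loupe, phone and cards were found where they started, within the measuring error.

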